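# Zero the coffee grinder and set its grind wheel

### The arm

A 7-joint arm with a two-finger parallel gripper is mounted at the origin on a cart in front of the work surface, level with it; the furniture and walls round the work are solid. World frame = base frame: x ahead of the robot, y to its left, z up, the work surface at z = 0. Lengths are in m, angles in degrees, forces in N, time in s.
With the tool pointing down it reaches from about 0.425 to 0.875 m from the base axis. Payload 4.7 kg.
Tool frame: the origin (TCP) lies between the finger pads; the fingertips stand 8 mm ahead of it and the grasp point (between the pads) lies 11 mm behind it (env.tip_extent is the distance from the TCP to the fingertips, in m); z points along the fingers, y is the line along which they close (so a half turn about z gives the same grasp; the last joint's range is limited). The gripper opens to 87 mm and grips with 3 to 60 N. Pads are 19 mm wide; open, the fingers measure 117 mm over their backs; the gripper's body (75 mm by 190 mm) begins 51 mm behind the grasp point.
Start: joints at [64.979, 18.392, -4.016, 83.108, 1.295, 78.541, -3.26], TCP at [0.283, -0.585, 0.231] pointing down, gripper open.
Joint ranges: [-163.93, 163.93], [-17.29, 119.83], [-79.2, 71.16], [3.27, 140.29], [-89.18, 269.18], [5.43, 117.66], [-154.24, 154.24]. Speed limits (degrees/s): [147.25, 147.25, 180, 180, 180, 180, 180].

### API

Orientations are given as [roll, pitch, yaw] about the fixed x, y, z axes, in that order (R = Rz(yaw) Ry(pitch) Rx(roll)).
In Python, from cell import sensors, vision, workorder, env gives the robot as it stands.
- The arm moves only by the tool drive_tool, never from a script. Its argument "moves" is a list of rows, each an object of numbers: "x", "y", "z": the shift along the tool's x, y, z in mm; "rx", "ry", "rz": the turn, a rotation vector about the tool's x, y, z in rad; "fingers": the closure, from -1 (fully open) to 1 (shut). In form: [{"x": .., "y": .., "z": .., "rx": .., "ry": .., "rz": .., "fingers": ..}, ...]. A call has 1 to 20 rows; each row is the pose to reach, as a shift and turn from the pose commanded when the call began, along the tool's axes at that moment; what a row does not reach only later rows make up. A row lasts 1/8 s, in which the tool goes at most 62.5 mm and 10.7 degrees, less where a joint would pass 70% of its speed; a pose out of reach is approached as far as the arm can. A call with a gripper value outside its range is refused whole. The fingers move at their own pace and stop on an object; "force" is the grip in N (left out, the last holds). Time passes only in rows, so rows that repeat a pose let the fingers close. It gives the time, the measured TCP pose, the force, the opening and the grip force at its end, in the units of the state.
- sensors.get_obs(): the state, without advancing time (a new reading comes with each control period).
- vision.read_camera(name): name is "side" or "top" or "wrist"; returns a dict with "image" (420x560x3 uint8, red, green, blue), "fx", "fy", "cx", "cy" (pixels), "R" (3x3) and "t" (3): a world point X has camera coordinates R X + t. Camera axes: x right, y down, z forward; pixel columns grow to the right and rows downward; lengths in m; the calibration is good to about 2 mm. The wrist camera is an equidistant fisheye: a pixel r from the principal point sees the ray r / f radians off the axis. A picture is of the moment at which its call begins. There is no depth.
- workorder.sign_off(): hands the job in; it is judged then, once.
The state is a dict: "time_s": time; "qpos": joint angles; "joint_velocities": joint speeds; "effort": joint torques, N m; "tool_pos": TCP position; "tool_rot": TCP orientation; "force": force on the tool from outside, world axes, zero at the start; "wrist_torque": the same for the moment, N m; "grip_width": finger opening in m; "grasp_force": force on a finger pad.
Only numpy, scipy, OpenCV 4.12 (cv2) and the standard library are available. Lean on these libraries where they do the work, as an engineer would, in place of code of your own. Each camera call takes 0.05 s, during which the arm holds its last target. There are 200 camera calls.

### The job

Set the coffee grinder: swing the black wheel clockwise by its wooden peg until you feel the burrs touch and press lightly on each other, without forcing them, then turn it back until the yellow pointer on its far rim stands right at the red clip. Then push the orange lock cap in the middle fully down and leave the wheel, the clip and everything else on the table as they are.

Things in the scene. Friction and masses are not known exactly. Their poses are not given: they have to be found in the camera images.
- grinder: Green round coffee grinder, fixed, 164 mm across its white scale ring (top 104 mm above the table). Origin on its axis at table height; x points to the scale's middle tick (far side), z up. Hidden burrs touch when the pointer is 28 to 63 degrees clockwise of the middle tick, differing each time; resistance at the peg then grows 1 to 4.6 N per mm of hand travel (less on a soft arm).
- wheel: Black wheel on the grinder's axis, 122 mm across, rim top 120 mm above the table; origin on the axis 104 mm up, x axis towards its pointer, z up. Turns with 1 to 2.5 N at the peg, stays where left; clockwise from above closes the burrs (near peg goes left). Burrs touch lightly at 4 N or more at the peg beyond free turning, kept 0.2 s; over 15 N is forcing.
- peg_top (a point): Centre of the top of the wheel's upright round wooden peg: 14 mm diameter, from 120 to 156 mm above the table (a 17 mm brass collar covers its lowest 2 mm), 55 mm from the axis, straight across from the pointer, so on the near side. Fixed to the wheel, does not spin. The wheel turns at least 45 degrees anticlockwise of the middle tick.
- pointer_tip (a point): Tip of the wheel's yellow pointer that hooks down over the far rim, 70 mm from the axis, 108 mm above the table.
- red_mark (a point): Where the pointer tip shall stand: 70 mm from the axis, 108 mm above the table, just inside the red clip (10 mm wide) clamped on the outer edge of the white scale ring, between 12 degrees clockwise and 32 degrees anticlockwise of the middle tick. The clip must not be shifted.
- lock_top (a point): Centre of the top of the orange lock cap, 26 mm diameter, on the grinder's axis, its top 140 mm above the table when up. Slides straight down 7 mm to its stop against about 3 N and stays where it is left. It does not turn with the wheel.
- lock_cap (a joint): Travel of the lock cap in m: 0 up, 0.007 fully down.
- honey_jar: Bystander: honey jar, 58 mm across, 85 mm high; origin at the centre of its underside.
- jam_jar: Bystander: jam jar, 63 mm across, 90 mm high; origin at the centre of its underside.
- cinnamon: Bystander: spice jar with red lid, 45 mm across, 106 mm high; origin at the centre of its underside.
- cup: Bystander: thin white plastic cup, 70 mm across, 82 mm high; origin at the centre of its underside.
- sachet: Bystander: white and blue biscuit sachet lying in front of the grinder, 47 x 109 x 11 mm; origin at the centre of its underside.

How it is judged (in metres and radians):
On the way, in this order (a step that is already met when the one before it is completed fails the run):
1. the wheel is turned clockwise until the burrs touch with at least 4 N, kept for 0.2 s (contact force between wheel and grinder above 4 N), for 0.2 s.
2. the pointer is brought back to within 3 mm of the red mark and stands still (horizontal distance between pointer_tip and red_mark below 0.003 m and angular speed of wheel below 0.1 rad/s), for 0.2 s.
3. the lock cap is pushed down, 6 mm or more (value of joint lock_cap above 0.006 m), for 0.2 s.
At the end, for the whole second after the job is handed in: The pointer tip is within 3 mm of the red mark, the lock cap is down by 6 mm or more of its 7 mm, and the wheel stands still (horizontal distance between pointer_tip and red_mark below 0.003 m and value of joint lock_cap above 0.006 m and angular speed of wheel below 0.05 rad/s); the robot touches nothing.
It fails at once if the burrs are forced: more than 15 N between them (contact force between wheel and grinder above 15 N).
It fails at once if the lock cap is down 4 mm or more while the pointer is over 5 mm from the red mark (value of joint lock_cap above 0.004 m and horizontal distance between pointer_tip and red_mark above 0.005 m).
It fails at once if the red clip is shifted by more than 3 mm (distance of red_mark from where it was at the start of the episode above 0.003 m).
It fails at once if a jar, the cup or the sachet is moved by more than 20 mm (distance of any of honey_jar, jam_jar, cinnamon, cup, sachet from where it was at the start of the episode above 0.02 m).
It also fails if it takes over 72 s, if anything falls off the work surface, if the arm or the gripper's body presses on something with over 40 N, if the wrist force passes 120 N, or if a joint passes its speed limit or range.

## Working session

There is one attempt and no reset: what is moved stays moved. The work goes in short steps, Python scripts to look and compute and a tool call to move; the robot and the scene stay as the last step left them, time stands still between calls to the robot, and variables do not carry over. Pictures are saved under pics/ and viewed, at most 10 in all, crops included, and the job is handed in when it is done.

Besides the shell and the picture viewer there is one more tool, called after "Call:" as name(argument=value, ...) on one line, values as JSON. drive_tool: Moves the arm, as the interface text tells. Its arguments: {"type":"object","properties":{"moves":{"type":"array"},"force":{"type":"number"}},"required":["moves"]}

```bash
mkdir -p pics
python3 - <<'E'
from cell import sensors, vision, workorder, env
import cv2,numpy as np
o=sensors.get_obs();print({k:np.round(v,4).tolist() for k,v in o.items()},env.tip_extent)
for n in("side","top"):
    c=vision.read_camera(n);cv2.imwrite(f"pics/{n}0.png",c["image"][:,:,::-1]);print(n,c["fx"],c["cx"],c["cy"],np.round(c["R"],4).tolist(),np.round(c["t"],4).tolist(), np.round(-c["R"].T@c["t"],3))
E
```

```text
{'time_s': 0.0, 'qpos': [64.9793, 18.4384, -4.0158, 83.1744, 1.2974, 78.5395, -3.2606], 'joint_velocities': [0.0222, 0.0472, -0.0846, 0.0141, 0.0683, -0.0309, 0.0899], 'effort': [0.0002, -49.1283, -0.4043, -31.2522, -0.0642, 0.0439, 0.0002], 'tool_pos': [0.2829, -0.5846, 0.2295], 'tool_rot': [-179.8931, 0.0079, 25.8306], 'force': [0.431, -0.5389, -0.6234], 'wrist_torque': [-0.0287, -0.0401, 0.0012], 'grasp_force': 0.0, 'grip_width': 0.0866} 0.008
side 530.1654441383498 279.56737088392646 212.70757950944747 [[-0.9926, -0.1204, 0.013], [-0.0829, 0.5974, -0.7976], [0.0883, -0.7928, -0.603]] [0.4578, 0.1419, 1.1431] [0.365 0.877 0.797]
top 519.4526002574848 282.13921716939086 201.91194700612962 [[-0.0143, -0.9997, 0.0206], [-0.9982, 0.0131, -0.0579], [0.0576, -0.0214, -0.9981]] [-0.0105, 0.4701, 1.2812] [0.395 0.011 1.306]
```

View pics/side0.png

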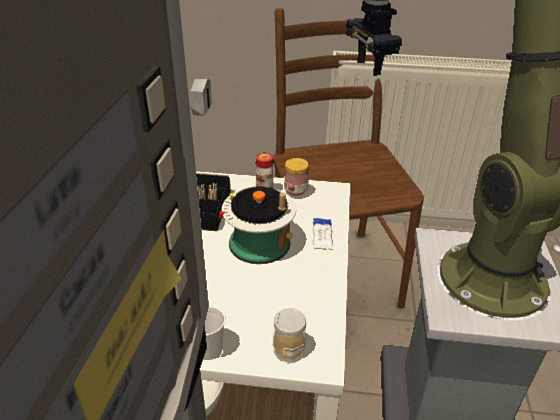

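View pics/top0.png

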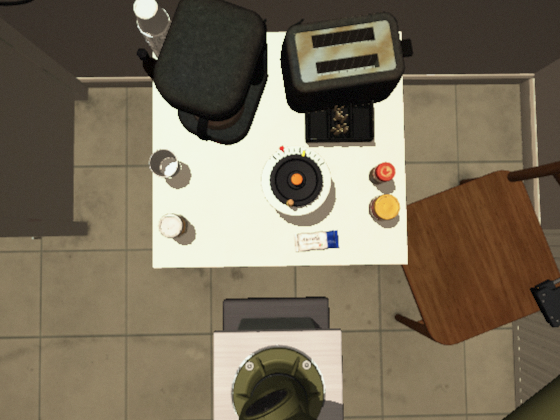

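The top view shows the grinder axis near (297,181), peg (291,203), yellow pointer (~304,153) and red clip (282,149). In the side view the lock cap is at (259,197) and the peg at (283,201).

```bash
cat > h.py <<'E'
from cell import sensors, vision, workorder, env
import cv2,numpy as np
def cast(c,u,v,z):
    d=c["R"].T@np.array([(u-c["cx"])/c["fx"],(v-c["cy"])/c["fy"],1]); o=-c["R"].T@c["t"]
    return (o+d*(z-o[2])/d[2])[:2]
def proj(c,X):
    p=c["R"]@np.array(X)+c["t"]; return np.array([c["fx"]*p[0]/p[2]+c["cx"],c["fy"]*p[1]/p[2]+c["cy"]])
def blobs(img,lo,hi,roi,mn=4):
    x0,y0,x1,y1=roi; h=cv2.cvtColor(img[y0:y1,x0:x1],cv2.COLOR_RGB2HSV)
    m=cv2.inRange(h,lo,hi); n,l,s,ce=cv2.connectedComponentsWithStats(m)
    return [(int(s[i,4]),np.round(ce[i]+[x0,y0],2),s[i,:4].tolist()) for i in range(1,n) if s[i,4]>=mn]
COL=dict(orange=((5,150,120),(16,255,255),.14),red=((0,150,90),(4,255,255),.108),red2=((170,150,90),(180,255,255),.108),yellow=((20,130,110),(35,255,255),.112))
E
python3 - <<'E'
from h import *
for n,roi in(("top",(255,140,340,220)),("side",(215,170,305,250))):
    c=vision.read_camera(n);I=c["image"]
    for k,(lo,hi,z) in COL.items():
        for b in blobs(I,lo,hi,roi): print(n,k,b,np.round(cast(c,*b[1],z),4))
    x0,y0,x1,y1=roi
    if n=="top":
        # white ring fit
        cr=I[y0:y1,x0:x1]; A=cv2.resize(cr[:,:,::-1],None,fx=6,fy=6,interpolation=cv2.INTER_CUBIC)
        h=cv2.cvtColor(cr,cv2.COLOR_RGB2HSV)
        m=cv2.inRange(h,(0,0,0),(180,255,60)); n_,l,s,ce=cv2.connectedComponentsWithStats(m); i=1+s[1:,4].argmax();print("black",s[i],ce[i]+[x0,y0],cast(c,*(ce[i]+[x0,y0]),.12))
    else: B=cv2.resize(I[y0:y1,x0:x1,::-1],(510*90//85*1,480),interpolation=cv2.INTER_CUBIC)
cv2.imwrite("pics/crop.png",A);cv2.imwrite("pics/cropb.png",B)
E
```

```text
top orange (108, array([296.37, 178.71]), [36, 33, 12, 12]) [ 0.5146 -0.0471]
top red (11, array([281.27, 148.45]), [25, 7, 4, 5]) [ 0.589  -0.0147]
top yellow (15, array([303.13, 153.87]), [46, 11, 4, 6]) [ 0.5751 -0.0651]
top yellow (5, array([286.6, 202.8]), [31, 62, 2, 3]) [ 0.4621 -0.0251]
black [  15   15   52   52 1901] [295.99368753 179.79116255] [ 0.51421307 -0.04719181]
side orange (99, array([258.37, 195.2 ]), [38, 21, 12, 10]) [ 0.514  -0.0422]
side red (6, array([291., 189.]), [74, 18, 5, 3]) [ 0.451  -0.1217]
side red (23, array([221.43, 213.7 ]), [5, 41, 6, 7]) [ 0.5891 -0.008 ]
side yellow (46, array([296.11, 170.98]), [71, 0, 19, 4]) [ 0.4463 -0.1932]
side yellow (22, array([231.73, 195.14]), [15, 23, 6, 6]) [ 0.5793 -0.0734]
```

View pics/crop.png

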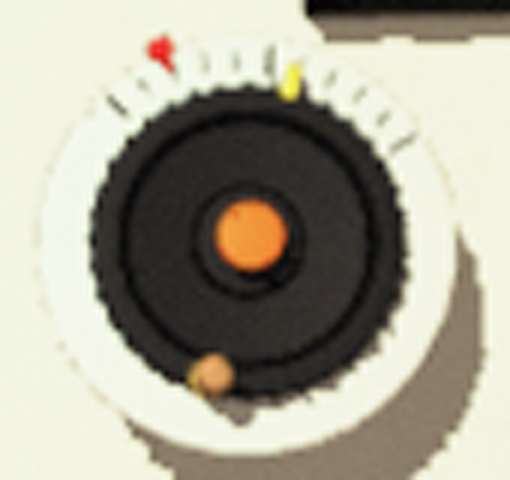

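View pics/cropb.png

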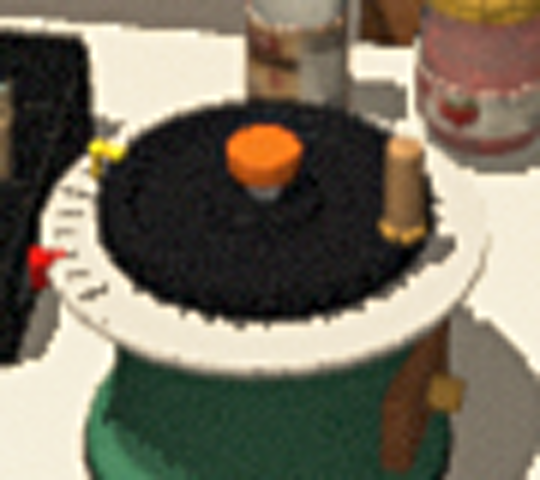

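Crop (6x, offset 255,140): red clip at (160,50), middle tick (270,60), pointer (292,82), cap (251,235), peg top (213,370). The peg stands clear in the side crop at (403,190). I'm moving to a hover above the peg.

Call:
drive_tool(moves=[{"z": -40, "fingers": -1}, {"x": 50, "y": -52, "z": -60, "rz": -0.18, "fingers": -1}, {"x": 100, "y": -105, "z": -60, "rz": -0.36, "fingers": -1}, {"x": 150, "y": -157, "z": -60, "rz": -0.54, "fingers": -1}, {"x": 200, "y": -210, "z": -60, "rz": -0.72, "fingers": -1}, {"x": 240, "y": -250, "z": -60, "rz": -0.9, "fingers": -1}, {"x": 275, "y": -288, "z": -60, "rz": -1.08, "fingers": -1}, {"x": 310, "y": -325, "z": -60, "rz": -1.26, "fingers": -1}, {"x": 340, "y": -356, "z": -60, "rz": -1.44, "fingers": -1}, {"x": 365, "y": -382, "z": -60, "rz": -1.62, "fingers": -1}, {"x": 385, "y": -403, "z": -60, "rz": -1.8, "fingers": -1}, {"x": 395, "y": -413, "z": -60, "rz": -1.98, "fingers": -1}, {"x": 403, "y": -422, "z": -60, "rz": -2.16, "fingers": -1}, {"x": 403, "y": -422, "z": -60, "rz": -2.34, "fingers": -1}, {"x": 403, "y": -422, "z": -60, "rz": -2.39, "fingers": -1}, {"x": 403, "y": -422, "z": -60, "rz": -2.39, "fingers": -1}, {"x": 403, "y": -422, "z": -60, "rz": -2.39, "fingers": -1}, {"x": 403, "y": -422, "z": -60, "rz": -2.39, "fingers": -1}], force=20)

```text
invalid input at $.moves[0]: expected keys x, y, z, rx, ry, rz, fingers
```

Run:
```python
from h import *
o=sensors.get_obs();print({k:np.round(o[k],4).tolist() for k in("time_s","qpos","tool_pos","tool_rot","force")})
c=vision.read_camera("wrist");cv2.imwrite("pics/w1.png",c["image"][:,:,::-1])
np.savez("w1.npz",**{k:np.array(v) for k,v in c.items()})
print(c["fx"],c["cx"],c["cy"],np.round(-c["R"].T@c["t"],4),np.round(c["R"],3).tolist())
```

```text
{'time_s': 0.2, 'qpos': [64.9786, 18.4232, -4.0164, 83.1474, 1.2967, 78.5403, -3.2599], 'tool_pos': [0.283, -0.5848, 0.2299], 'tool_rot': [-179.9344, 0.0059, 25.8318], 'force': [0.4726, -0.5564, 1.2677]}
325.19226210127806 279.98671836084105 208.25135424306598 [ 0.345  -0.5549  0.3838] [[0.436, -0.9, -0.001], [-0.871, -0.422, 0.25], [-0.226, -0.108, -0.968]]
```

View pics/w1.png

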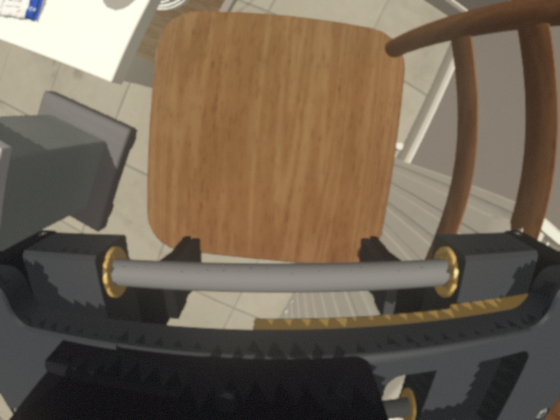

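The move was refused because every row needs all its keys, so this wrist view shows only the chair. It does tell me the camera sits on the tool's +x side.

Call:
drive_tool(moves=[{"x": 0, "y": 0, "z": -40, "rx": 0, "ry": 0, "rz": 0, "fingers": -1}, {"x": 50, "y": -52, "z": -60, "rx": 0, "ry": 0, "rz": -0.18, "fingers": -1}, {"x": 90, "y": -95, "z": -60, "rx": 0, "ry": 0, "rz": -0.36, "fingers": -1}, {"x": 130, "y": -137, "z": -60, "rx": 0, "ry": 0, "rz": -0.54, "fingers": -1}, {"x": 170, "y": -178, "z": -60, "rx": 0, "ry": 0, "rz": -0.72, "fingers": -1}, {"x": 210, "y": -220, "z": -60, "rx": 0, "ry": 0, "rz": -0.9, "fingers": -1}, {"x": 250, "y": -262, "z": -60, "rx": 0, "ry": 0, "rz": -1.08, "fingers": -1}, {"x": 285, "y": -298, "z": -60, "rx": 0, "ry": 0, "rz": -1.26, "fingers": -1}, {"x": 320, "y": -335, "z": -60, "rx": 0, "ry": 0, "rz": -1.44, "fingers": -1}, {"x": 350, "y": -366, "z": -60, "rx": 0, "ry": 0, "rz": -1.62, "fingers": -1}, {"x": 375, "y": -393, "z": -60, "rx": 0, "ry": 0, "rz": -1.8, "fingers": -1}, {"x": 392, "y": -410, "z": -60, "rx": 0, "ry": 0, "rz": -1.98, "fingers": -1}, {"x": 403, "y": -422, "z": -60, "rx": 0, "ry": 0, "rz": -2.16, "fingers": -1}, {"x": 403, "y": -422, "z": -60, "rx": 0, "ry": 0, "rz": -2.34, "fingers": -1}, {"x": 403, "y": -422, "z": -60, "rx": 0, "ry": 0, "rz": -2.39, "fingers": -1}, {"x": 403, "y": -422, "z": -60, "rx": 0, "ry": 0, "rz": -2.39, "fingers": -1}, {"x": 403, "y": -422, "z": -60, "rx": 0, "ry": 0, "rz": -2.39, "fingers": -1}, {"x": 403, "y": -422, "z": -60, "rx": 0, "ry": 0, "rz": -2.39, "fingers": -1}], force=20)

```text
time_s: 2.5
tool_pos: [0.462, -0.0297, 0.2905]
tool_rot: [-180.0, 0.0, 162.7]
force: [-0.2, -0.2, 0.3]
grip_width: 0.087
grasp_force: 0.0
```

Run:
```python
from h import *
o=sensors.get_obs();print({k:np.round(o[k],4).tolist() for k in("time_s","qpos","tool_pos","tool_rot","force")})
c=vision.read_camera("wrist");cv2.imwrite("pics/w2.png",c["image"][:,:,::-1])
np.savez("w2.npz",**{k:np.array(v) for k,v in c.items()})
print(c["fx"],c["cx"],c["cy"],np.round(-c["R"].T@c["t"],4),np.round(c["R"],3).tolist())
```

```text
{'time_s': 2.5, 'qpos': [35.6312, -5.4768, -32.5092, 101.8514, -2.9563, 82.7797, 76.3414], 'tool_pos': [0.462, -0.0297, 0.2905], 'tool_rot': [-179.993, 0.0028, 162.7289], 'force': [-0.1943, -0.2036, 0.3244]}
325.19226210127806 279.98671836084105 208.25135424306598 [ 0.3966 -0.0092  0.4445] [[0.297, 0.955, 0.001], [0.924, -0.287, 0.253], [0.242, -0.074, -0.967]]
```

View pics/w2.png

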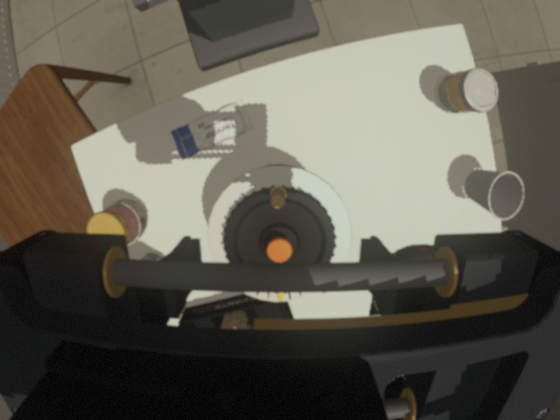

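The wrist view shows the peg (278,192), cap (279,250), yellow pointer (280,296) and red clip (~325,292). I'll locate the peg and axis from these.

```bash
cat >> h.py <<'E'
def wcast(c,u,v,z):
    x,y=(u-c["cx"])/c["fx"],(v-c["cy"])/c["fy"]; r=np.hypot(x,y); 
    d=c["R"].T@np.array([np.sin(r)*x/r,np.sin(r)*y/r,np.cos(r)]); o=-c["R"].T@c["t"]
    return (o+d*(z-o[2])/d[2])[:2]
WOOD=((8,60,60),(20,200,255))
E
python3 - <<'E'
from h import *
c=dict(np.load("w2.npz"))
for k,(lo,hi,z) in COL.items():
    for b in blobs(c["image"],lo,hi,(200,150,360,310)): print(k,b,np.round(wcast(c,*b[1],z),4))
for b in blobs(c["image"],*WOOD,(255,170,300,215)): print("wood",b)
# peg top at upper end? print patch hue/val
I=c["image"]
cv2.imwrite("pics/w2c.png",cv2.resize(I[170:220,250:310,::-1],None,fx=8,fy=8,interpolation=cv2.INTER_CUBIC))
print(wcast(c,278,191,.156))
from h import cv2
s=cv2.imread("pics/side0.png")[:,:,::-1];t=cv2.imread("pics/top0.png")[:,:,::-1]
print(blobs(s,*WOOD,(270,185,295,212)),blobs(t,*WOOD,(280,192,302,212)))
E
```

```text
orange (487, array([279.03, 250.3 ]), [67, 89, 25, 24]) [ 0.5143 -0.0463]
yellow (22, array([280.09, 295.23]), [79, 142, 3, 8]) [ 0.58   -0.0656]
wood (349, array([277.61, 196.68]), [14, 16, 19, 24])
[ 0.45284454 -0.02811847]
[(5, array([272.4, 186. ]), [2, 0, 2, 3]), (39, array([288.51, 187.56]), [14, 0, 11, 9]), (8, array([293.25, 191.5 ]), [22, 5, 3, 4]), (127, array([281.86, 201.28]), [8, 7, 8, 19]), (6, array([292.  , 194.67]), [20, 9, 5, 2])] [(49, array([290.16, 202.43]), [6, 7, 8, 9])]
```

View pics/w2c.png

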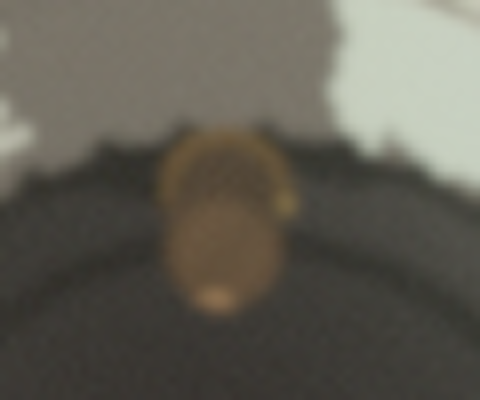

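Call:
drive_tool(moves=[{"x": 0, "y": -1, "z": 40, "rx": 0, "ry": 0, "rz": -0.01, "fingers": -1}, {"x": 0, "y": -1, "z": 80, "rx": 0, "ry": 0, "rz": -0.01, "fingers": -1}, {"x": 0, "y": -1, "z": 120, "rx": 0, "ry": 0, "rz": -0.01, "fingers": -1}, {"x": 0, "y": -1, "z": 145, "rx": 0, "ry": 0, "rz": -0.01, "fingers": -1}, {"x": 0, "y": -1, "z": 152, "rx": 0, "ry": 0, "rz": -0.01, "fingers": -1}, {"x": 0, "y": -1, "z": 152, "rx": 0, "ry": 0, "rz": -0.01, "fingers": -1}, {"x": 0, "y": -1, "z": 152, "rx": 0, "ry": 0, "rz": -0.01, "fingers": 1}, {"x": 0, "y": -1, "z": 152, "rx": 0, "ry": 0, "rz": -0.01, "fingers": 1}, {"x": 0, "y": -1, "z": 152, "rx": 0, "ry": 0, "rz": -0.01, "fingers": 1}, {"x": 0, "y": -1, "z": 152, "rx": 0, "ry": 0, "rz": -0.01, "fingers": 1}, {"x": 0, "y": -1, "z": 152, "rx": 0, "ry": 0, "rz": -0.01, "fingers": 1}, {"x": 0, "y": -1, "z": 152, "rx": 0, "ry": 0, "rz": -0.01, "fingers": 1}, {"x": 0, "y": -1, "z": 152, "rx": 0, "ry": 0, "rz": -0.01, "fingers": 1}, {"x": 0, "y": -1, "z": 152, "rx": 0, "ry": 0, "rz": -0.01, "fingers": 1}], force=25)

```text
time_s: 4.3
tool_pos: [0.4617, -0.0307, 0.1385]
tool_rot: [-180.0, -0.0, 163.3]
force: [-1.4, -1.3, 0.5]
grip_width: 0.0146
grasp_force: 1.0
```

Call:
drive_tool(moves=[{"x": 0, "y": 0, "z": 0, "rx": 0, "ry": 0, "rz": 0, "fingers": 1}, {"x": 0, "y": 2.4, "z": 0, "rx": 0, "ry": 0, "rz": 0.044, "fingers": 1}, {"x": -0.2, "y": 4.8, "z": 0, "rx": 0, "ry": 0, "rz": 0.087, "fingers": 1}, {"x": -0.5, "y": 7.2, "z": 0, "rx": 0, "ry": 0, "rz": 0.131, "fingers": 1}, {"x": -0.8, "y": 9.6, "z": 0, "rx": 0, "ry": 0, "rz": 0.175, "fingers": 1}, {"x": -1.2, "y": 11.4, "z": 0, "rx": 0, "ry": 0, "rz": 0.209, "fingers": 1}, {"x": -1.6, "y": 13.3, "z": 0, "rx": 0, "ry": 0, "rz": 0.244, "fingers": 1}, {"x": -1.6, "y": 13.3, "z": 0, "rx": 0, "ry": 0, "rz": 0.244, "fingers": 1}], force=25)

```text
time_s: 5.3
tool_pos: [0.467, -0.0186, 0.1385]
tool_rot: [-180.0, 0.0, 149.4]
force: [-0.4, -1.3, 0.5]
grip_width: 0.0133
grasp_force: 25.0
```

```bash
cat >> h.py <<'E'
AX=np.array([.5143,-.0465])
def st():
    o=sensors.get_obs(); d=o["tool_pos"][:2]-AX; a=np.arctan2(d[1],d[0]); r=d/np.hypot(*d); tcw=np.array([r[1],-r[0]])
    print("t",o["time_s"],"r %.1f peg %.2f ptr %.2f yaw %.2f"%(1e3*np.hypot(*d),np.degrees(a),np.degrees(a)-180,o["tool_rot"][2]),"Fcw %.2f Frad %.2f Fz %.2f"%(np.dot(o["force"][:2],tcw),np.dot(o["force"][:2],r),o["force"][2]),o["grip_width"],o["grasp_force"])
E
python3 -c "
from h import *
st()
c=vision.read_camera('top')
for k,(lo,hi,z) in COL.items():
    for b in blobs(c['image'],lo,hi,(255,140,340,200)): print(k,b,np.round(cast(c,*b[1],z),4))
st()"
```

```text
t 5.3 r 54.9 peg 149.45 ptr -30.55 yaw 149.38 Fcw -1.35 Frad -0.32 Fz 0.47 0.013345774021000534 24.999728514812887
red (11, array([281.27, 148.45]), [25, 7, 4, 5]) [ 0.589  -0.0147]
yellow (10, array([310. , 155.5]), [54, 14, 3, 4]) [ 0.5711 -0.081 ]
t 5.35 r 54.9 peg 149.46 ptr -30.54 yaw 149.38 Fcw -1.36 Frad 0.40 Fz 0.54 0.012563884199040275 24.999626884236932
```

Call:
drive_tool(moves=[{"x": 0, "y": 1.3, "z": 0, "rx": 0, "ry": 0, "rz": 0.024, "fingers": 1}, {"x": -0.1, "y": 2.5, "z": 0, "rx": 0, "ry": 0, "rz": 0.0455, "fingers": 1}, {"x": -0.1, "y": 2.5, "z": 0, "rx": 0, "ry": 0, "rz": 0.0455, "fingers": 1}, {"x": -0.1, "y": 2.5, "z": 0, "rx": 0, "ry": 0, "rz": 0.0455, "fingers": 1}])

```text
time_s: 5.85
tool_pos: [0.4684, -0.0163, 0.1385]
tool_rot: [-180.0, 0.0, 146.8]
force: [-0.6, -2.7, 0.3]
grip_width: 0.0134
grasp_force: 25.0
```

Call:
drive_tool(moves=[{"x": 0, "y": 0.5, "z": 0, "rx": 0, "ry": 0, "rz": 0.009, "fingers": 1}, {"x": 0, "y": 1.0, "z": 0, "rx": 0, "ry": 0, "rz": 0.018, "fingers": 1}, {"x": 0, "y": 1.0, "z": 0, "rx": 0, "ry": 0, "rz": 0.018, "fingers": 1}])

```text
time_s: 6.22
tool_pos: [0.469, -0.0155, 0.1385]
tool_rot: [-180.0, 0.0, 145.7]
force: [-1.4, -2.1, -0.1]
grip_width: 0.0135
grasp_force: 25.0
```

```bash
python3 -c "
from h import *
st()"
```

```text
t 6.225 r 54.9 peg 145.59 ptr -34.41 yaw 145.71 Fcw -2.46 Frad -0.04 Fz -0.10 0.013466245909334597 24.99990653246641
```

Call:
drive_tool(moves=[{"x": 0, "y": 1.0, "z": 0, "rx": 0, "ry": 0, "rz": 0.018, "fingers": 1}, {"x": 0, "y": 2.0, "z": 0, "rx": 0, "ry": 0, "rz": 0.0364, "fingers": 1}, {"x": 0, "y": 2.0, "z": 0, "rx": 0, "ry": 0, "rz": 0.0364, "fingers": 1}])

```text
time_s: 6.6
tool_pos: [0.4703, -0.0138, 0.1385]
tool_rot: [180.0, 0.0, 143.6]
force: [-0.0, -1.3, -0.7]
grip_width: 0.0131
grasp_force: 25.0
```

```bash
python3 -c "
from h import *
st()"
```

```text
t 6.6 r 54.9 peg 143.38 ptr -36.62 yaw 143.62 Fcw -1.08 Frad -0.78 Fz -0.71 0.013126752459793015 25.000109360553324
```

Call:
drive_tool(moves=[{"x": 0, "y": 1.3, "z": 0, "rx": 0, "ry": 0, "rz": 0.024, "fingers": 1}, {"x": -0.1, "y": 2.5, "z": 0, "rx": 0, "ry": 0, "rz": 0.0455, "fingers": 1}, {"x": -0.1, "y": 2.5, "z": 0, "rx": 0, "ry": 0, "rz": 0.0455, "fingers": 1}])

```text
time_s: 6.98
tool_pos: [0.4718, -0.0117, 0.1385]
tool_rot: [180.0, 0.0, 141.0]
force: [0.5, -1.8, -2.0]
grip_width: 0.0132
grasp_force: 25.0
```

```bash
python3 -c "
from h import *
st()"
```

```text
t 6.975 r 54.9 peg 140.69 ptr -39.31 yaw 141.02 Fcw -1.07 Frad -1.49 Fz -2.03 0.013208328336266407 25.000188988633454
```

Call:
drive_tool(moves=[{"x": 0, "y": 1.3, "z": 0, "rx": 0, "ry": 0, "rz": 0.024, "fingers": 1}, {"x": -0.1, "y": 2.5, "z": 0, "rx": 0, "ry": 0, "rz": 0.0455, "fingers": 1}, {"x": -0.1, "y": 2.5, "z": 0, "rx": 0, "ry": 0, "rz": 0.0455, "fingers": 1}])

```text
time_s: 7.35
tool_pos: [0.4735, -0.0098, 0.1385]
tool_rot: [180.0, 0.0, 138.4]
force: [0.1, -2.5, -1.7]
grip_width: 0.0132
grasp_force: 25.0
```

```bash
python3 -c "
from h import *
st()"
```

```text
t 7.35 r 54.9 peg 138.07 ptr -41.93 yaw 138.41 Fcw -1.82 Frad -1.75 Fz -1.69 0.01323355050706888 25.000091437250376
```

Call:
drive_tool(moves=[{"x": 0, "y": 1.3, "z": 0, "rx": 0, "ry": 0, "rz": 0.024, "fingers": 1}, {"x": -0.1, "y": 2.5, "z": 0, "rx": 0, "ry": 0, "rz": 0.0455, "fingers": 1}, {"x": -0.1, "y": 2.5, "z": 0, "rx": 0, "ry": 0, "rz": 0.0455, "fingers": 1}])

```text
time_s: 7.72
tool_pos: [0.4752, -0.0081, 0.1385]
tool_rot: [180.0, 0.0, 135.8]
force: [0.3, -2.9, -1.6]
grip_width: 0.0128
grasp_force: 25.0
```

```bash
python3 -c "
from h import *
st()"
```

```text
t 7.725 r 54.8 peg 135.49 ptr -44.51 yaw 135.80 Fcw -1.90 Frad -2.25 Fz -1.62 0.012849404308898778 25.00009543262422
```

Call:
drive_tool(moves=[{"x": 0, "y": 1.3, "z": 0, "rx": 0, "ry": 0, "rz": 0.024, "fingers": 1}, {"x": -0.1, "y": 2.5, "z": 0, "rx": 0, "ry": 0, "rz": 0.0455, "fingers": 1}, {"x": -0.1, "y": 2.5, "z": 0, "rx": 0, "ry": 0, "rz": 0.0455, "fingers": 1}])

```text
time_s: 8.1
tool_pos: [0.477, -0.0063, 0.1385]
tool_rot: [180.0, 0.0, 133.2]
force: [-0.2, -3.4, -0.9]
grip_width: 0.0134
grasp_force: 25.0
```

```bash
python3 -c "
from h import *
st()"
```

```text
t 8.1 r 54.8 peg 132.89 ptr -47.11 yaw 133.19 Fcw -2.46 Frad -2.30 Fz -0.92 0.013438624976093223 25.000048954971135
```

Call:
drive_tool(moves=[{"x": 0.1, "y": 1.0, "z": 0, "rx": 0, "ry": 0, "rz": 0.018, "fingers": 1}, {"x": 0.1, "y": 2.0, "z": 0, "rx": 0, "ry": 0, "rz": 0.0364, "fingers": 1}, {"x": 0.1, "y": 2.0, "z": 0, "rx": 0, "ry": 0, "rz": 0.0364, "fingers": 1}])

```text
time_s: 8.48
tool_pos: [0.4784, -0.005, 0.1385]
tool_rot: [180.0, 0.0, 131.1]
force: [1.1, -2.5, -2.3]
grip_width: 0.0131
grasp_force: 25.0
```

```bash
python3 -c "
from h import *
st()"
```

```text
t 8.475 r 54.9 peg 130.81 ptr -49.19 yaw 131.10 Fcw -0.81 Frad -2.57 Fz -2.29 0.013100601619558587 25.00019834842533
```

Call:
drive_tool(moves=[{"x": 0.1, "y": 1.3, "z": 0, "rx": 0, "ry": 0, "rz": 0.024, "fingers": 1}, {"x": 0, "y": 2.5, "z": 0, "rx": 0, "ry": 0, "rz": 0.0455, "fingers": 1}, {"x": 0, "y": 2.5, "z": 0, "rx": 0, "ry": 0, "rz": 0.0455, "fingers": 1}])

```text
time_s: 8.85
tool_pos: [0.4803, -0.0034, 0.1385]
tool_rot: [180.0, 0.0, 128.5]
force: [0.9, -3.8, -2.7]
grip_width: 0.0132
grasp_force: 25.0
```

```bash
python3 -c "
from h import *
st()"
```

```text
t 8.85 r 54.9 peg 128.25 ptr -51.75 yaw 128.49 Fcw -1.69 Frad -3.56 Fz -2.66 0.013191288068253638 25.000092163681984
```

Call:
drive_tool(moves=[{"x": -0.3, "y": 1.3, "z": 0, "rx": 0, "ry": 0, "rz": 0.024, "fingers": 1}, {"x": -0.5, "y": 2.5, "z": 0, "rx": 0, "ry": 0, "rz": 0.0455, "fingers": 1}, {"x": -0.5, "y": 2.5, "z": 0, "rx": 0, "ry": 0, "rz": 0.0455, "fingers": 1}])

```text
time_s: 9.22
tool_pos: [0.4824, -0.0019, 0.1385]
tool_rot: [-180.0, -0.0, 125.9]
force: [0.8, -3.4, -1.7]
grip_width: 0.0133
grasp_force: 25.0
```

```bash
python3 -c "
from h import *
st()"
```

```text
t 9.225 r 54.8 peg 125.58 ptr -54.42 yaw 125.90 Fcw -1.30 Frad -3.26 Fz -1.66 0.013300564959045556 24.999980083666742
```

Call:
drive_tool(moves=[{"x": -0.3, "y": 1.3, "z": 0, "rx": 0, "ry": 0, "rz": 0.024, "fingers": 1}, {"x": -0.5, "y": 2.5, "z": 0, "rx": 0, "ry": 0, "rz": 0.0455, "fingers": 1}, {"x": -0.5, "y": 2.5, "z": 0, "rx": 0, "ry": 0, "rz": 0.0455, "fingers": 1}])

```text
time_s: 9.6
tool_pos: [0.4846, -0.0005, 0.1385]
tool_rot: [-180.0, -0.0, 123.3]
force: [-1.4, -1.7, 0.1]
grip_width: 0.0133
grasp_force: 25.0
```

```bash
python3 -c "
from h import *
st()"
```

```text
t 9.6 r 54.8 peg 122.85 ptr -57.15 yaw 123.31 Fcw -2.12 Frad -0.69 Fz 0.05 0.013303447803263478 24.999999292194843
```

Call:
drive_tool(moves=[{"x": 0, "y": 1.3, "z": 0, "rx": 0, "ry": 0, "rz": 0.024, "fingers": 1}, {"x": -0.1, "y": 2.5, "z": 0, "rx": 0, "ry": 0, "rz": 0.0455, "fingers": 1}, {"x": -0.1, "y": 2.5, "z": 0, "rx": 0, "ry": 0, "rz": 0.0455, "fingers": 1}])

```text
time_s: 9.98
tool_pos: [0.4865, 0.0007, 0.1385]
tool_rot: [-180.0, -0.0, 120.7]
force: [-3.4, -0.8, 1.0]
grip_width: 0.0133
grasp_force: 25.0
```

```bash
python3 -c "
from h import *
st()"
```

```text
t 9.975 r 54.7 peg 120.48 ptr -59.52 yaw 120.70 Fcw -3.35 Frad 1.05 Fz 1.01 0.013251382270640731 24.99960250686854
```

Call:
drive_tool(moves=[{"x": 0.1, "y": 0.8, "z": 0, "rx": 0, "ry": 0, "rz": 0.014, "fingers": 1}, {"x": 0.1, "y": 1.5, "z": 0, "rx": 0, "ry": 0, "rz": 0.027, "fingers": 1}, {"x": 0.1, "y": 1.5, "z": 0, "rx": 0, "ry": 0, "rz": 0.027, "fingers": 1}])

```text
time_s: 10.35
tool_pos: [0.4874, 0.0011, 0.1385]
tool_rot: [-179.9, -0.0, 119.1]
force: [-5.7, -1.1, 2.9]
grip_width: 0.0132
grasp_force: 25.0
```

```bash
python3 -c "
from h import *
st()"
```

```text
t 10.35 r 54.7 peg 119.48 ptr -60.52 yaw 119.12 Fcw -5.50 Frad 1.85 Fz 2.90 0.013235325450215114 24.999643214978278
```

Call:
drive_tool(moves=[{"x": 0, "y": 1.0, "z": 0, "rx": 0, "ry": 0, "rz": 0.018, "fingers": 1}, {"x": 0, "y": 2.0, "z": 0, "rx": 0, "ry": 0, "rz": 0.03, "fingers": 1}, {"x": 0, "y": 2.0, "z": 0, "rx": 0, "ry": 0, "rz": 0.03, "fingers": 1}, {"x": 0, "y": 2.0, "z": 0, "rx": 0, "ry": 0, "rz": 0.03, "fingers": 1}])

```text
time_s: 10.85
tool_pos: [0.4884, 0.0017, 0.1384]
tool_rot: [-179.8, -0.0, 117.4]
force: [-8.9, -1.5, 5.0]
grip_width: 0.0135
grasp_force: 25.0
```

```bash
python3 -c "
from h import *
st()"
```

```text
t 10.85 r 54.7 peg 118.30 ptr -61.70 yaw 117.41 Fcw -8.57 Frad 2.86 Fz 4.98 0.013471702484503802 25.002620089799166
```

Call:
drive_tool(moves=[{"x": 0, "y": 0.5, "z": 0, "rx": 0, "ry": 0, "rz": 0.005, "fingers": 1}, {"x": 0, "y": 0.7, "z": 0, "rx": 0, "ry": 0, "rz": 0.007, "fingers": 1}, {"x": 0, "y": 0.7, "z": 0, "rx": 0, "ry": 0, "rz": 0.007, "fingers": 1}, {"x": 0, "y": 0.7, "z": 0, "rx": 0, "ry": 0, "rz": 0.007, "fingers": 1}])

```text
time_s: 11.35
tool_pos: [0.4886, 0.0018, 0.1384]
tool_rot: [-179.7, -0.0, 117.0]
force: [-9.0, -2.7, 5.9]
grip_width: 0.0128
grasp_force: 25.0
```

```bash
python3 -c "
from h import *
st()"
```

```text
t 11.35 r 54.7 peg 118.02 ptr -61.98 yaw 117.01 Fcw -9.21 Frad 1.89 Fz 5.91 0.012818717056250883 25.004996485076845
```

Call:
drive_tool(moves=[{"x": -0.2, "y": -4.8, "z": 0, "rx": 0, "ry": 0, "rz": -0.087, "fingers": 1}, {"x": -0.8, "y": -9.6, "z": 0, "rx": 0, "ry": 0, "rz": -0.175, "fingers": 1}, {"x": -1.9, "y": -14.2, "z": 0, "rx": 0, "ry": 0, "rz": -0.262, "fingers": 1}, {"x": -3.3, "y": -18.8, "z": 0, "rx": 0, "ry": 0, "rz": -0.349, "fingers": 1}, {"x": -5.2, "y": -23.2, "z": 0, "rx": 0, "ry": 0, "rz": -0.436, "fingers": 1}, {"x": -7.4, "y": -27.5, "z": 0, "rx": 0, "ry": 0, "rz": -0.524, "fingers": 1}, {"x": -9.9, "y": -31.5, "z": 0, "rx": 0, "ry": 0, "rz": -0.611, "fingers": 1}, {"x": -12.9, "y": -35.4, "z": 0, "rx": 0, "ry": 0, "rz": -0.698, "fingers": 1}, {"x": -16.1, "y": -38.9, "z": 0, "rx": 0, "ry": 0, "rz": -0.785, "fingers": 1}, {"x": -19.6, "y": -42.1, "z": 0, "rx": 0, "ry": 0, "rz": -0.873, "fingers": 1}, {"x": -23.5, "y": -45.1, "z": 0, "rx": 0, "ry": 0, "rz": -0.96, "fingers": 1}, {"x": -27.5, "y": -47.6, "z": 0, "rx": 0, "ry": 0, "rz": -1.047, "fingers": 1}, {"x": -31.8, "y": -49.8, "z": 0, "rx": 0, "ry": 0, "rz": -1.134, "fingers": 1}, {"x": -36.2, "y": -51.7, "z": 0, "rx": 0, "ry": 0, "rz": -1.222, "fingers": 1}, {"x": -40.8, "y": -53.1, "z": 0, "rx": 0, "ry": 0, "rz": -1.309, "fingers": 1}, {"x": -45.4, "y": -54.2, "z": 0, "rx": 0, "ry": 0, "rz": -1.396, "fingers": 1}, {"x": -45.4, "y": -54.2, "z": 0, "rx": 0, "ry": 0, "rz": -1.396, "fingers": 1}, {"x": -45.4, "y": -54.2, "z": 0, "rx": 0, "ry": 0, "rz": -1.396, "fingers": 1}])

```text
time_s: 13.6
tool_pos: [0.4617, -0.0635, 0.1385]
tool_rot: [-180.0, -0.2, -163.0]
force: [-5.8, -1.4, 2.9]
grip_width: 0.0133
grasp_force: 25.0
```

```bash
python3 -c "
from h import *
st()
acc={}
for n,roi in(('top',(255,140,340,172)),('side',(210,185,262,230))):
  c=vision.read_camera(n);cv2.imwrite(f'pics/{n}3.png',c['image'][:,:,::-1])
  for k,(lo,hi,z) in COL.items():
    for b in blobs(c['image'],lo,hi,roi):
      p=cast(c,*b[1],z); d=p-AX; print(n,k,b,np.round(p,4),np.degrees(np.arctan2(d[1],d[0])),np.hypot(*d))
  x0,y0,x1,y1=roi
  A=cv2.resize(c['image'][y0:y1,x0:x1,::-1],None,fx=9,fy=9,interpolation=cv2.INTER_CUBIC)
  acc[n]=A
w=max(a.shape[1] for a in acc.values())
cv2.imwrite('pics/ab.png',cv2.resize(np.vstack([cv2.copyMakeBorder(a,0,0,0,w-a.shape[1],0) for a in acc.values()]),None,fx=.82,fy=.82))
c=vision.read_camera('wrist');cv2.imwrite('pics/w3.png',c['image'][:,:,::-1])
"
```

```text
t 13.6 r 55.3 peg -162.07 ptr -342.07 yaw -163.04 Fcw 0.45 Frad 5.98 Fz 2.93 0.013257865209703734 24.99970681965351
top red (10, array([281.1, 148.2]), [25, 7, 3, 4]) [ 0.5896 -0.0143] 23.1590317264713 0.08187963152442725
top yellow (14, array([287.71, 154.07]), [31, 12, 4, 5]) [ 0.5751 -0.0293] 15.776928484325689 0.06314408714625691
side orange (81, array([257.3 , 195.36]), [43, 6, 9, 10]) [ 0.5162 -0.0413] 70.25348573926972 0.005538481944909991
side red (23, array([221.43, 213.78]), [10, 26, 6, 7]) [ 0.5891 -0.0078] 27.376661124195934 0.08422409272729271
side yellow (21, array([229.14, 204.71]), [17, 18, 6, 7]) [ 0.5779 -0.037 ] 8.479336992865685 0.06434520157951433
```

View pics/ab.png

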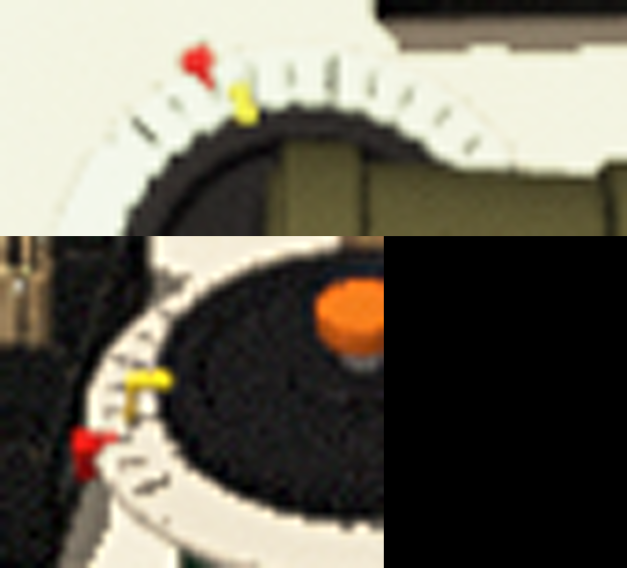

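Call:
drive_tool(moves=[{"x": 0.5, "y": -3, "z": 0, "rx": 0, "ry": 0, "rz": -0.057, "fingers": 1}, {"x": 1, "y": -6.2, "z": 0, "rx": 0, "ry": 0, "rz": -0.113, "fingers": 1}, {"x": 1, "y": -6.2, "z": 0, "rx": 0, "ry": 0, "rz": -0.113, "fingers": 1}, {"x": 1, "y": -6.2, "z": 0, "rx": 0, "ry": 0, "rz": -0.113, "fingers": 1}])

```text
time_s: 14.25
tool_pos: [0.4637, -0.0691, 0.1385]
tool_rot: [-180.0, -0.0, -156.6]
force: [-3.2, -1.7, 1.1]
grip_width: 0.0133
grasp_force: 25.0
```

```bash
cat > m.py <<'E'
from h import *
st()
for n,roi,A in(('top',(255,140,340,172),(.5146,-.0471)),('side',(210,185,245,230),(.5143,-.0437))):
  c=vision.read_camera(n)
  for k in('red','red2','yellow'):
    lo,hi,z=COL[k]
    for b in blobs(c['image'],lo,hi,roi):
      p=cast(c,*b[1],z); d=p-A; print(n,k,b[0],b[1],np.round(p,4),np.degrees(np.arctan2(d[1],d[0])),np.hypot(*d))
  # predicted pixels of pointer-tip (70mm,z108) for reference
c=vision.read_camera('wrist');I=c['image']
for nm,lo,hi,z in(('red',(0,110,50),(6,255,255),.108),('red2',(172,110,50),(180,255,255),.108),('yellow',(20,100,80),(36,255,255),.112),('orange',*COL['orange'])):
    for b in blobs(I,lo,hi,(200,200,380,330)):
      p=wcast(c,*b[1],z);d=p-AX; print('wrist',nm,b[0],b[1],np.round(p,4),np.degrees(np.arctan2(d[1],d[0])),np.hypot(*d))
E
python3 m.py
```

```text
t 14.25 r 55.4 peg -155.93 ptr -335.93 yaw -156.58 Fcw -0.25 Frad 3.61 Fz 1.13 0.01326594706473068 24.999716877937317
top red 11 [281.27 148.45] [ 0.589  -0.0147] 23.54447921576561 0.08114700652750764
top yellow 14 [284.57 155.14] [ 0.5727 -0.022 ] 23.36514582989312 0.06323767539949163
side red 22 [221.45 213.64] [ 0.5892 -0.0083] 25.33416806299158 0.08281617575587892
side yellow 21 [229.24 207.05] [ 0.5761 -0.0286] 13.729957917268342 0.0635668062416966
wrist yellow 4 [324.75 281.5 ] [ 0.4766 -0.0328] 160.09573650368762 0.040132021804670744
```

```bash
cat > tri.py <<'E'
from h import *
def tri(pa,pb):
    M=[];v=[]
    for c,(u,w) in(pa,pb):
        d=c["R"].T@np.array([(u-c["cx"])/c["fx"],(w-c["cy"])/c["fy"],1]);d/=np.linalg.norm(d);P=np.eye(3)-np.outer(d,d);M.append(P);v.append(P@(-c["R"].T@c["t"]))
    return np.linalg.solve(sum(M),sum(v))
ct=vision.read_camera('top');cs=vision.read_camera('side')
R={}
for k in('red','yellow'):
    lo,hi,_=COL[k]
    a=max(blobs(ct['image'],lo,hi,(255,140,340,172)),key=lambda b:b[0])[1];b=max(blobs(cs['image'],lo,hi,(210,185,245,230)),key=lambda b:b[0])[1]
    X=tri((ct,a),(cs,b));d=X[:2]-AX;print(k,np.round(X,4),np.degrees(np.arctan2(d[1],d[0])),np.hypot(*d)*1e3)
    for dx in(0,):pass
X=tri((ct,(296.37,178.71)),(cs,(258.37,195.2)));print('cap',X)
A=cv2.resize(ct['image'][140:172,265:310,::-1],None,fx=12,fy=12,interpolation=cv2.INTER_CUBIC)
B=cv2.resize(cs['image'][190:225,212:257,::-1],None,fx=12,fy=12,interpolation=cv2.INTER_CUBIC)
# mark predicted red-line points for angles at r=70,z=.108 (side)
cv2.imwrite('pics/cd.png',cv2.resize(np.vstack([A,B]),None,fx=.7,fy=.7))
E
python3 tri.py
```

```text
red [ 0.5905 -0.0144  0.1032] 22.851807520307553 82.71801347022901
yellow [ 0.5727 -0.0218  0.1179] 22.971310699403315 63.41408930055607
cap [ 0.51491812 -0.04729331  0.13635891]
```

View pics/cd.png

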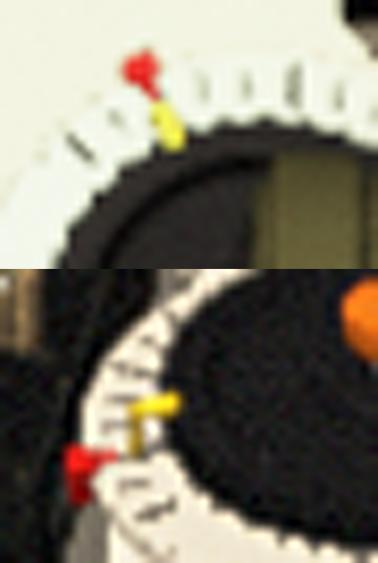

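The top crop shows the red clip's tip (155,95) pointing radially at the yellow pointer (170,125), and triangulation puts them at 22.85° and 22.97°. I'll release, rise and recheck.

Call:
drive_tool(moves=[{"x": 0, "y": 0, "z": 0, "rx": 0, "ry": 0, "rz": 0, "fingers": 0}, {"x": 0, "y": 0, "z": 0, "rx": 0, "ry": 0, "rz": 0, "fingers": 0}, {"x": 0, "y": 0, "z": 0, "rx": 0, "ry": 0, "rz": 0, "fingers": 0}, {"x": 0, "y": 0, "z": 0, "rx": 0, "ry": 0, "rz": 0, "fingers": 0}, {"x": 0, "y": 0, "z": -10, "rx": 0, "ry": 0, "rz": 0, "fingers": 0}, {"x": 0, "y": 0, "z": -30, "rx": 0, "ry": 0, "rz": 0, "fingers": 0}, {"x": 0, "y": 0, "z": -60, "rx": 0, "ry": 0, "rz": 0, "fingers": 0}, {"x": 0, "y": 0, "z": -60, "rx": 0, "ry": 0, "rz": 0, "fingers": 0}])

```text
time_s: 15.5
tool_pos: [0.4656, -0.0691, 0.2015]
tool_rot: [-179.8, 0.2, -156.5]
force: [0.5, -0.5, -0.2]
grip_width: 0.0434
grasp_force: 0.0
```

```bash
python3 tri.py; python3 -c "
from h import *
st();print(sensors.get_obs()['tool_rot'])
o=sensors.get_obs();psi=np.radians(o['tool_rot'][2]);d=AX-o['tool_pos'][:2];print('to axis tool x,y',1e3*(d@[np.cos(psi),np.sin(psi)]),1e3*(d@[np.sin(psi),-np.cos(psi)]),o['tool_pos'])"
```

```text
red [ 0.5903 -0.0147  0.1028] 22.68391137952754 82.35303716446657
yellow [ 0.573  -0.0217  0.1177] 22.885616068993244 63.703292327377994
cap [ 0.51491812 -0.04729331  0.13635891]
t 15.6 r 55.2 peg -156.00 ptr -336.00 yaw -156.52 Fcw 0.80 Frad 0.64 Fz -0.13 0.04389049860037393 0.0
[-1.79958863e+02  2.80108387e-02 -1.56516562e+02]
to axis tool x,y -55.23596906959295 0.5026262956041236 [ 0.46383922 -0.06897164  0.19888026]
```

Call:
drive_tool(moves=[{"x": -20, "y": 0.5, "z": 0, "rx": 0, "ry": 0, "rz": 0, "fingers": 1}, {"x": -40, "y": 0.5, "z": 0, "rx": 0, "ry": 0, "rz": 0, "fingers": 1}, {"x": -55, "y": 0.5, "z": 0, "rx": 0, "ry": 0, "rz": 0, "fingers": 1}, {"x": -55, "y": 0.5, "z": 0, "rx": 0, "ry": 0, "rz": 0, "fingers": 1}, {"x": -55, "y": 0.5, "z": 20, "rx": 0, "ry": 0, "rz": 0, "fingers": 1}, {"x": -55, "y": 0.5, "z": 40, "rx": 0, "ry": 0, "rz": 0, "fingers": 1}, {"x": -55, "y": 0.5, "z": 46, "rx": 0, "ry": 0, "rz": 0, "fingers": 1}, {"x": -55, "y": 0.5, "z": 46, "rx": 0, "ry": 0, "rz": 0, "fingers": 1}], force=10)

```text
time_s: 16.6
tool_pos: [0.5135, -0.0468, 0.1524]
tool_rot: [180.0, -0.0, -156.5]
force: [0.3, -0.2, 0.2]
grip_width: 0.0008
grasp_force: 0.0
```

Call:
drive_tool(moves=[{"x": 0, "y": 0, "z": 3, "rx": 0, "ry": 0, "rz": 0, "fingers": 1}, {"x": 0, "y": 0, "z": 6, "rx": 0, "ry": 0, "rz": 0, "fingers": 1}, {"x": 0, "y": 0, "z": 9, "rx": 0, "ry": 0, "rz": 0, "fingers": 1}, {"x": 0, "y": 0, "z": 12, "rx": 0, "ry": 0, "rz": 0, "fingers": 1}, {"x": 0, "y": 0, "z": 12, "rx": 0, "ry": 0, "rz": 0, "fingers": 1}])

```text
time_s: 17.23
tool_pos: [0.5145, -0.0467, 0.1414]
tool_rot: [-179.9, 0.0, -156.5]
force: [-1.1, -0.4, 7.2]
grip_width: 0.0006
grasp_force: 3.3
```

Call:
drive_tool(moves=[{"x": 0, "y": 0, "z": 2, "rx": 0, "ry": 0, "rz": 0, "fingers": 1}, {"x": 0, "y": 0, "z": 4, "rx": 0, "ry": 0, "rz": 0, "fingers": 1}, {"x": 0, "y": 0, "z": 4, "rx": 0, "ry": 0, "rz": 0, "fingers": 1}])

```text
time_s: 17.6
tool_pos: [0.5147, -0.0467, 0.1411]
tool_rot: [-179.8, 0.0, -156.5]
force: [-10.7, 0.8, 29.4]
grip_width: 0.0004
grasp_force: 14.9
```

The force climbs with no further travel, so the cap is on its stop. I'll rise straight up.

Call:
drive_tool(moves=[{"x": 0, "y": 0, "z": -4, "rx": 0, "ry": 0, "rz": 0, "fingers": 1}, {"x": 0, "y": 0, "z": -12, "rx": 0, "ry": 0, "rz": 0, "fingers": 1}, {"x": 0, "y": 0, "z": -40, "rx": 0, "ry": 0, "rz": 0, "fingers": 1}, {"x": 0, "y": 0, "z": -80, "rx": 0, "ry": 0, "rz": 0, "fingers": 1}, {"x": 40, "y": 0, "z": -110, "rx": 0, "ry": 0, "rz": 0, "fingers": 1}, {"x": 60, "y": 0, "z": -110, "rx": 0, "ry": 0, "rz": 0, "fingers": 1}, {"x": 60, "y": 0, "z": -110, "rx": 0, "ry": 0, "rz": 0, "fingers": 1}, {"x": 60, "y": 0, "z": -110, "rx": 0, "ry": 0, "rz": 0, "fingers": 1}])

```text
time_s: 18.6
tool_pos: [0.4592, -0.07, 0.2461]
tool_rot: [180.0, -0.0, -156.5]
force: [0.5, 0.1, -0.5]
grip_width: 0.0006
grasp_force: 0.0
```

```bash
python3 tri.py; python3 -c "
from h import *
st()
c=vision.read_camera('side');print([b for b in blobs(c['image'],*COL['orange'][:2],(215,170,275,250))])
for z in(.136,.129):print(proj(c,[.5145,-.0465,z]))"
```

```text
red [ 0.5906 -0.0144  0.103 ] 22.83143553402628 82.78352236580031
yellow [ 0.5728 -0.0217  0.1179] 22.940025140268578 63.52996714096197
cap [ 0.51491812 -0.04729331  0.13635891]
t 18.7 r 59.7 peg -157.09 ptr -337.09 yaw -156.44 Fcw 0.36 Frad 0.11 Fz 0.36 0.0006333658558839546 0.0
[(96, array([258.4, 197.8]), [38, 23, 12, 10])]
[258.46077979 195.55667752]
[258.49641914 198.1991439 ]
```

The side view has the cap 2.6 px lower, which matches 7 mm of travel, and the pointer is still lined up with the clip. Handing in.

```bash
python3 -c "
from cell import workorder
print(workorder.sign_off())"
```

```text
the job is handed in; nothing more can be done
None
```

I turned the wheel clockwise until the burrs pressed at about 7 N, set the pointer within about 0.2° of the red clip, pushed the lock cap to its stop and handed the job in; the hand-in gave no verdict.

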